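# Sort three sign-drive gears by tooth count and prove the right one on the mesh tester

## Task

The three steel gears for the turning sign's drive are the same size but have 9, 12 and 16 teeth: put the 12-tooth gear on the tester's bare post, fully down and in mesh with the brass master gear, and then turn the master counter-clockwise (seen from above) by its black crank knob until it stops beside the green peg, leaving the gear on the post. Put the coarse 9-tooth gear in the blue tray and the fine 16-tooth gear in the yellow tray, each flat on the tray's floor with its hub up. Set the gears down gently, without dropping them, and leave everything else on the bench where it is.

Things in the scene. Friction and masses are not known exactly. Their poses are not given: they have to be found in the camera images.
- gear_9_mid (a point): centre, 32.5 mm up, of the 9-tooth steel spur gear (coarse: fewest, widest teeth). Same for all three: disc 98 mm over the teeth, 20 mm thick; hexagonal hub on top, 36 mm across flats, from 20 to 65 mm above the underside; bore 20 mm wide, right through; about 0.45 kg. z up; a tooth points along +x; hub flats face +x and every 60 degrees from it: grip two opposite flats
- gear_12_mid (a point): centre, 32.5 mm up, of the 12-tooth steel spur gear (the one that meshes with the master). Same for all three: disc 98 mm over the teeth, 20 mm thick; hexagonal hub on top, 36 mm across flats, from 20 to 65 mm above the underside; bore 20 mm wide, right through; about 0.45 kg. z up; a tooth points along +x; hub flats face +x and every 60 degrees from it: grip two opposite flats
- gear_16_mid (a point): centre, 32.5 mm up, of the 16-tooth steel spur gear (fine: most, narrowest teeth). Same for all three: disc 98 mm over the teeth, 20 mm thick; hexagonal hub on top, 36 mm across flats, from 20 to 65 mm above the underside; bore 20 mm wide, right through; about 0.45 kg. z up; a tooth points along +x; hub flats face +x and every 60 degrees from it: grip two opposite flats
- tester: gear mesh tester, fixed to the bench: aluminium plate 120 mm (x) by 210 mm (y), 15 mm thick, origin under its centre, z up. On its y axis stand the brass master gear (axis at y = +42 mm) and the bare test post (y = -42 mm), each over a 4 mm washer; a green peg, 12 mm thick and 34 mm tall, at x = -45, y = +87 mm.
- post_foot (a point): foot of the test post, on its axis, 19 mm above the bench: a seated gear's underside lies here. Post 16 mm thick, 43 mm tall above this, its top 11 mm tapered; axes as the tester's. To mesh, a tooth of one gear faces a gap of the other on the line between the axes; 12 on 12 teeth have about 5 mm of play and bevelled ends, so small errors right themselves
- master (a joint): angle of the brass master gear (12 teeth, 98 mm over the teeth, 20 mm thick, underside level with post_foot), rad, positive counter-clockwise from above. At 0 its crank knob and one tooth point along the tester's +x. Hard stops at 2.356, where the knob is nearest the green peg, and at -0.4. It turns easily (0.02 N m) and stays where left.
- knob_mid (a point): centre of the master gear's black crank knob: upright, 18 mm thick, 44 mm tall, spinning freely on its pin 34 mm from the master's axis; its underside is 4 mm above the top of the master gear, its top 87 mm above the bench.
- tray_blue_in (a point): centre of the inner floor (5 mm above the bench) of the blue tray, for the coarse 9-tooth gear: open, square, 130 mm inside, 140 outside, walls 28 mm tall over the bench and parallel to this point's x and y; fixed to the bench.
- tray_yellow_in (a point): centre of the inner floor (5 mm above the bench) of the yellow tray, for the fine 16-tooth gear: open, square, 130 mm inside, 140 outside, walls 28 mm tall over the bench and parallel to this point's x and y; fixed to the bench.
- tape_measure: bystander, to be left alone: yellow tape measure, 36x102x62 mm, standing; origin under its centre.
- accent_circ: bystander, to be left alone: gold and green roof-shaped sign accent, 48x100x49 mm; origin under its centre.
- brass_weight: bystander, to be left alone: brass hold-down weight, 42 mm across, 56 mm tall; origin under its centre.
- accent_dot: bystander, to be left alone: round gold and green sign accent, 47 mm across, 49 mm tall; origin under its centre.
- marker_black: bystander, to be left alone: black marker pen 16x130x18 mm lying between two of the gears; origin under its centre.
- led_module: bystander, to be left alone: white LED strip module 19x93x13 mm lying between two of the gears; origin under its centre.
Not all that is in view belongs to the job. Leave any pink or turquoise look-alike of the part that bears gear_9_mid alone.

How it is judged:
On the way, in this order (a step that is already met when the one before it is completed fails the run):
1. the 12-tooth gear is fully down on the test post, in mesh with the master gear, the master not yet turned to the stop (horizontal distance between gear_12_mid and post_foot below 0.005 m and z of gear_12_mid in the frame of post_foot below 0.0365 m and angle between gear_12_mid's own z axis and vertical below 0.08 rad and value of joint master below 1.2 rad), for 0.2 s.
2. with the gear still in mesh, the master has been turned to its stop beside the green peg (horizontal distance between gear_12_mid and post_foot below 0.005 m and z of gear_12_mid in the frame of post_foot below 0.0365 m and angle between gear_12_mid's own z axis and vertical below 0.08 rad and value of joint master above 2.2 rad), for 0.2 s.
At the end, for the whole second after the job is handed in: 12-tooth gear upright and down on the test post (axis within 5 mm, height within 4 mm), in mesh; master within 9 degrees of its stop; 9-tooth gear in the blue tray, 16-tooth gear in the yellow tray, on the floor within 7 mm, tilted under 6 degrees, hub up; all at rest (all of step 2 and horizontal distance between gear_9_mid and tray_blue_in below 0.03 m and z of gear_9_mid in the frame of tray_blue_in below 0.04 m and angle between each of gear_9_mid, gear_16_mid's own z axis and vertical below 0.1 rad and horizontal distance between gear_16_mid and tray_yellow_in below 0.03 m and z of gear_16_mid in the frame of tray_yellow_in below 0.04 m and linear speed of each of gear_9, gear_12, gear_16 below 0.02 m/s); the robot touches nothing.
It fails at once if a bystander is moved more than 3 cm (distance of any of tape_measure, accent_circ, brass_weight, accent_dot, marker_black, led_module from where it was at the start of the episode above 0.03 m).
It fails at once if a gear is dropped: it moves faster than 0.9 m/s with its centre less than 70 mm above the bench ((linear speed of gear_9 above 0.9 m/s and height (world z) of gear_9_mid below 0.07 m) or (linear speed of gear_12 above 0.9 m/s and height (world z) of gear_12_mid below 0.07 m) or (linear speed of gear_16 above 0.9 m/s and height (world z) of gear_16_mid below 0.07 m)).
It also fails if it takes over 67 s, if anything falls off the work surface, if the arm or the gripper's body presses on something with over 40 N, if the wrist force passes 120 N, or if a joint passes its speed limit or range.

## Robot

A 6-joint arm with a two-finger parallel gripper is mounted at the origin on a cart in front of the work surface, level with it; the furniture and walls round the work are solid. World frame = base frame: x ahead of the robot, y to its left, z up, the work surface at z = 0. Lengths are in m, angles in rad, forces in N, time in s.
With the tool pointing down it reaches from about 0.275 to 0.825 m from the base axis. Payload 5.2 kg.
Tool frame: the origin (TCP) lies at the very end of the fingers, on their centre line; the grasp point (between the pads) lies 19 mm behind it (env.hold_point_z is the distance from the TCP to the grasp point, in m); z points along the fingers, x is the direction in which the jaws open and shut, and the axes are right-handed (so a half turn about z gives the same grasp; the last joint's range is limited). The gripper opens to 93 mm and grips with 3 to 60 N. Pads are 15 mm wide; open, the fingers measure 128 mm over their backs; the gripper's body (75 mm by 188 mm) begins 65 mm behind the grasp point.
Start: joints at [1.024, 0.259, 1.535, -0, 1.348, -0.203], TCP at [0.185, 0.518, 0.219] pointing down, gripper open.
Joint ranges: [-3.14, 3.14], [-0.91, 2.08], [0.19, 2.58], [-1.22, 4.36], [0.22, 2.71], [-3.12, 3.12]. Speed limits (rad/s): [2.57, 2.57, 3.14, 3.14, 3.14, 3.14].

## Interface

Orientations are given as a unit quaternion [x, y, z, w].
In Python, from workcell import state, snapshot, env, spotter gives the robot as it stands.
- The arm moves only by the tool arm_command, never from a script. Its argument "targets" is text: rows parted by semicolons, each of 7 numbers parted by spaces: the turn, a rotation vector about the tool's x, y, z in rad, then the shift along the tool's x, y, z in cm, then the opening in per cent of the stroke, from 0 (shut) to 100 (fully open). In form: rx ry rz dx dy dz gripper; .... A call has 1 to 20 rows; each row shifts and turns the commanded pose from where the row before left it, along the tool's axes as they then stand; what a row does not reach is not made up. A row lasts 1/12 s, in which the tool goes at most 41.7 mm and 7.16 degrees, less where a joint would pass 70% of its speed; a pose out of reach is approached as far as the arm can. A call is refused whole if a number of a shift passes 4.17 or a number of a turn 0.125, either way. A call with a gripper value outside its range is refused whole. The fingers move at their own pace and stop on an object; "force" is the grip in N (left out, the last holds). Time passes only in rows, so rows that do not move let the fingers close. It gives the time, the measured TCP pose, the force and the opening at its end, in the units of the state.
- state(): the state, without advancing time (a new reading comes with each control period).
- snapshot(name): name is "scene" or "side" or "wrist"; returns a dict with "frame" (420x560x3 uint8, blue, green, red), "range_z" (420x560 float32, m along the optical axis (not along the pixel's ray), 0 where there is no reading), "vertical_fov" (degrees; the focal length in pixels is half the picture's height over the tangent of half this angle, whatever the lens; pixels are square), "cx", "cy" (the principal point, pixels), "R" (3x3) and "t" (3): a world point X has camera coordinates R X + t. Camera axes: x right, y down, z forward; pixel columns grow to the right and rows downward; lengths in m; the calibration is good to about 2 mm. A picture is of the moment at which its call begins.
- env.sign_off(): hands the job in, once; it reports no verdict.
Trained networks look in a picture, given as the dict that the camera call returned (one of the last four; its "shot" number tells which), for a name from the list of things; names that differ only in an ending like _2 or _b are one class to them, and where a whole thing is asked for, a point or a joint stands for the part that bears it (a point fixed in the world has none). Each returns a list of dicts, best first, with "p" (0 to 1); they miss things now and then, are a little off and sometimes report something else, mostly with a low value. They report only what shows in the picture. A call takes as long as a camera call. They do not tell look-alikes from the thing itself.
- spotter.look_for(label, picture): "centre" ([x, y, z] in m, in world coordinates, good to about 4 mm: the middle of the surface that is visible of it).
The state is a dict: "time_s": time; "q": joint angles; "qd": joint speeds; "tau": joint torques, N m; "tool_pos": TCP position; "tcp_rot": TCP orientation; "ft_force": force on the tool from outside, world axes, zero at the start; "moment": the same for the moment, N m; "width": finger opening in m.
Only numpy, scipy, OpenCV 4.12 (cv2) and the standard library are available. Lean on these libraries where they do the work, as an engineer would, in place of code of your own. Each camera call takes 0.05 s, during which the arm holds its last target. There are 200 camera calls.

## Working session

There is one attempt and no reset: what is moved stays moved. The work goes in short steps, Python scripts to look and compute and a tool call to move; the robot and the scene stay as the last step left them, time stands still between calls to the robot, and variables do not carry over. Pictures are saved under pics/ and viewed, about 8 in all and at most 12, crops included, and the job is handed in when it is done.

Besides the shell and the picture viewer there is one more tool, called by a JSON object that holds its "method" and its "body". arm_command: Moves the arm, as the interface text tells. Its arguments: {"type":"object","properties":{"targets":{"type":"string"},"force":{"type":"number"}},"required":["targets"]}

```bash
mkdir -p pics
cat > h.py <<'E'
import numpy as np, cv2
from workcell import state, snapshot, env, spotter
def cloud(s):
    H,W=s["range_z"].shape; f=H/2/np.tan(np.radians(s["vertical_fov"])/2)
    v,u=np.mgrid[:H,:W]; z=s["range_z"].astype(float)
    P=np.stack([(u-s["cx"])/f*z,(v-s["cy"])/f*z,z],-1)
    X=(P-np.array(s["t"]))@np.array(s["R"]); X[z==0]=np.nan
    return X
def proj(s,X):
    f=s["frame"].shape[0]/2/np.tan(np.radians(s["vertical_fov"])/2)
    c=np.array(s["R"])@np.array(X)+np.array(s["t"]); return [round(float(c[0]/c[2]*f+s["cx"])),round(float(c[1]/c[2]*f+s["cy"]))]
def topdown(s,x0,x1,y0,y1,res=0.001,zmax=0.12):
    # image: rows = -x (up is +x), cols = -y (left is +y); colour+height, highest point wins
    X=cloud(s).reshape(-1,3); C=s["frame"].reshape(-1,3)
    k=(~np.isnan(X[:,0]))&(X[:,0]>x0)&(X[:,0]<x1)&(X[:,1]>y0)&(X[:,1]<y1)&(X[:,2]<zmax); X=X[k];C=C[k]
    o=np.argsort(X[:,2]);X=X[o];C=C[o]
    im=np.zeros((int((x1-x0)/res)+1,int((y1-y0)/res)+1,3),np.uint8); h=np.zeros(im.shape[:2])
    r=((x1-X[:,0])/res).astype(int);c=((y1-X[:,1])/res).astype(int)
    im[r,c]=C;h[r,c]=X[:,2]; return im,h
E
python3 - <<'E'
from h import *
st=state();print({k:np.round(v,3).tolist() for k,v in st.items()})
L="gear_9_mid gear_12_mid gear_16_mid tester knob_mid tray_blue_in tray_yellow_in tape_measure accent_circ brass_weight accent_dot marker_black led_module".split()
for n in ["scene","side","wrist"]:
    s=snapshot(n); cv2.imwrite(f"pics/{n}0.png",s["frame"])
    print(n,"campos",np.round(-np.array(s["R"]).T@np.array(s["t"]),3))
    for l in L:
        try: print(l,[(np.round(d["centre"],3).tolist(),round(d["p"],2),proj(s,d["centre"])) for d in spotter.look_for(l,s) if d["p"]>.2])
        except Exception as e: print(l,e)
E
```

```text
{'time_s': 0.0, 'q': [1.024, 0.259, 1.536, -0.0, 1.348, -0.203], 'qd': [-0.0, -0.001, 0.0, -0.001, 0.002, 0.0], 'tau': [-0.001, -43.73, -28.401, 0.072, 0.041, -0.0], 'tool_pos': [0.185, 0.517, 0.218], 'tcp_rot': [0.818, 0.576, -0.001, 0.0], 'ft_force': [0.343, 0.299, -0.066], 'moment': [0.009, -0.062, -0.011], 'width': 0.093}
scene campos [-0.028 -1.244  1.07 ]
gear_9_mid [([0.357, -0.414, 0.026], 0.78, [268, 319]), ([0.414, -0.603, 0.019], 0.76, [322, 367]), ([0.65, -0.006, 0.04], 0.63, [296, 204]), ([0.459, -0.243, 0.023], 0.58, [275, 267])]
gear_12_mid [([0.446, 0.184, 0.017], 0.89, [220, 194])]
gear_16_mid [([0.458, -0.025, 0.02], 0.93, [246, 226])]
tester [([0.648, -0.05, 0.012], 0.78, [301, 217]), ([0.446, 0.184, 0.018], 0.34, [220, 194])]
knob_mid [([0.656, -0.002, 0.038], 0.74, [297, 203])]
tray_blue_in [([0.549, 0.435, 0.003], 0.58, [222, 157])]
tray_yellow_in [([0.53, -0.425, 0.003], 0.8, [327, 306]), ([0.654, -0.002, 0.041], 0.51, [297, 202])]
tape_measure [([0.674, 0.225, 0.043], 0.55, [274, 168])]
accent_circ [([0.649, -0.234, 0.041], 0.8, [330, 243])]
brass_weight [([0.
[... 666 characters left out ...]
, 0.436, 0.008], 0.72, [216, 171])]
tray_yellow_in [([0.526, -0.421, 0.004], 0.84, [340, 284])]
tape_measure [([0.67, 0.234, 0.04], 0.7, [263, 176]), ([0.555, -0.27, 0.042], 0.32, [317, 247])]
accent_circ [([0.645, -0.234, 0.037], 0.62, [330, 233])]
brass_weight [([0.546, 0.244, 0.03], 0.62, [238, 185])]
accent_dot [([0.551, -0.274, 0.042], 0.72, [317, 248])]
marker_black [([0.439, -0.107, 0.013], 0.45, [263, 241]), ([0.646, -0.04, 0.015], 0.21, [297, 212])]
led_module []
wrist campos [0.115 0.543 0.384]
gear_9_mid []
gear_12_mid []
gear_16_mid []
tester []
knob_mid []
tray_blue_in []
tray_yellow_in []
tape_measure []
accent_circ []
brass_weight []
accent_dot []
marker_black []
led_module []
```

View pics/scene0.png

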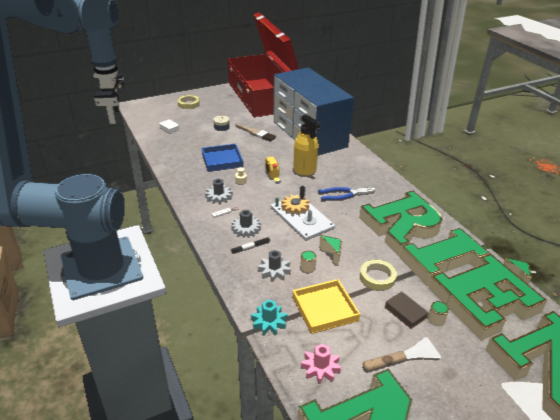

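View pics/side0.png

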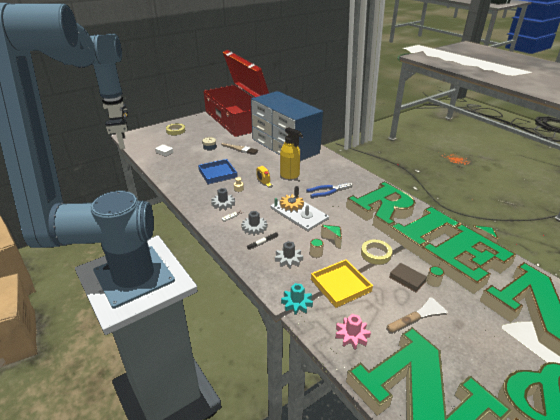

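The scene view shows the steel gears in a row. The 12-tooth is at pixel (218,192), the 16-tooth at (246,225) and the coarse 9-tooth at (274,265). The look-alikes are the turquoise gear (268,317), the pink gear (321,362) and the brass master (295,204). By colour and tooth width I take the steel one at (274,265), world (0.455,-0.243), as gear_9. I'll go above the 12-tooth gear first for a close look.

{"method": "arm_command", "body": {"targets": "0 0 -0.115 0 0 0 100; 0 0 -0.115 0 0 0 100; 0 0 -0.115 0 0 0 100; 0 0 0 -3.07 2.32 -0.27 100; 0 0 0 -3.07 2.32 -0.27 100; 0 0 0 -3.07 2.32 -0.27 100; 0 0 0 -3.07 2.32 -0.27 100; 0 0 0 -3.07 2.32 -0.27 100; 0 0 0 -3.07 2.32 -0.27 100; 0 0 0 -3.07 2.32 -0.27 100; 0 0 0 -3.07 2.32 -0.27 100; 0 0 0 -3.07 2.32 -0.27 60; 0 0 0 -3.07 2.32 -0.27 60; 0 0 0 -3.07 2.32 -0.27 60; 0 0 0 0 0 0 60; 0 0 0 0 0 0 60"}}

```text
time_s: 3.43
tool_pos: [0.4421, 0.1788, 0.2484]
tcp_rot: [0.708, 0.706, 0.0, -0.0]
ft_force: [-0.2, 0.3, 0.5]
width: 0.0644
```

Run:
```python
from h import *
s=snapshot("wrist"); cv2.imwrite("pics/w1.png",s["frame"]); np.savez("w1.npz",**{k:v for k,v in s.items()})
X=cloud(s); print("cam",np.round(-s["R"].T@s["t"],3),"corners",[np.round(X[a,b],2).tolist() for a,b in [(5,5),(5,550),(410,5),(410,550),(210,280)]])
st=state();print(st["time_s"],np.round(st["tool_pos"],4),np.round(st["tcp_rot"],4),st["width"])
for l in ["gear_12_mid","gear_16_mid","tester","knob_mid"]:
    print(l,[(np.round(d["centre"],3).tolist(),round(d["p"],2),proj(s,d["centre"])) for d in spotter.look_for(l,s) if d["p"]>.2])
```

```text
cam [0.367 0.179 0.414] corners [[0.07, -0.59, -0.76], [0.07, 0.98, -0.75], [0.42, 0.13, 0.36], [0.42, 0.23, 0.36], [0.46, 0.19, 0.06]]
3.4833 [0.4411 0.18   0.2482] [ 7.075e-01  7.067e-01 -1.000e-04 -4.000e-04] 0.06002974433976464
gear_12_mid [([0.443, 0.196, 0.023], 0.95, [287, 184])]
gear_16_mid [([0.457, 0.002, 0.016], 0.71, [113, 195])]
tester [([0.69, 0.06, 0.014], 0.84, [181, 369])]
knob_mid []
```

View pics/w1.png

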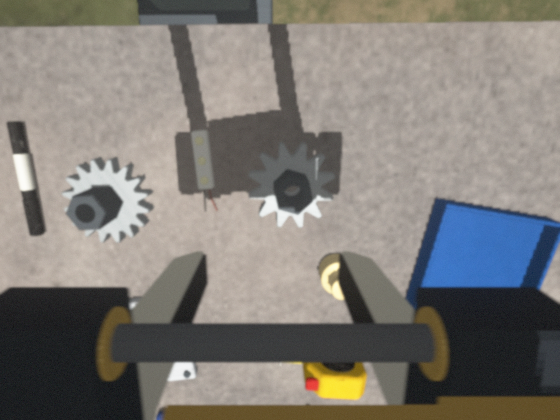

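The wrist picture shows the 12-tooth gear with its hub at (293,190), and the 16-tooth at (90,208). The LED module is at (202,160), the blue tray at the right and the brass weight at (338,280). Next I look down on the tester.

{"method": "arm_command", "body": {"targets": "0 0 0 -3.2 2.5 0 60; 0 0 0 -3.2 2.5 0 60; 0 0 0 -3.2 2.5 0 60; 0 0 0 -3.2 2.5 0 60; 0 0 0 -3.2 2.5 0 60; 0 0 0 -3.2 2.5 0 60; 0 0 0 -3.2 2.5 0 60; 0 0 0 0 2.5 0 60; 0 0 0 0 0 0 60; 0 0 0 0 0 0 60"}}

```text
time_s: 4.52
tool_pos: [0.6415, -0.0423, 0.2472]
tcp_rot: [0.706, 0.708, -0.0, -0.001]
ft_force: [-1.2, 0.2, -0.1]
width: 0.0558
```

```bash
cat >> h.py <<'E'
def gear(X,c,n,zoff=0.0):
    # hub centre + tooth phase from cloud near c; zoff = underside height
    P=X.reshape(-1,3); P=P[~np.isnan(P[:,0])]; c=np.array(c[:2],float)
    for _ in range(4):
        d=np.hypot(*(P[:,:2]-c).T); T=P[(d<.026)&(P[:,2]>zoff+.058)&(P[:,2]<zoff+.075)]
        if len(T)<30: break
        hull=cv2.convexHull((T[:,:2]*1e4).astype(np.float32)); (cx,cy),r=cv2.minEnclosingCircle(hull); c=np.array([cx,cy])/1e4
    d=P[:,:2]-c; rr=np.hypot(*d.T); th=np.arctan2(d[:,1],d[:,0])
    k=(rr>.041)&(rr<.050)&(P[:,2]>zoff+.012)&(P[:,2]<zoff+.028)
    ph=np.angle(np.exp(1j*n*th[k]).mean())/n
    top=T[:,:2]-c; t6=np.arctan2(top[:,1],top[:,0]); w=np.hypot(*top.T)>.0175
    hx=np.angle(np.exp(1j*6*(t6[w])).mean())/6+np.pi/6
    return dict(c=np.round(c,4),R=r/1e4,ztop=np.median(T[:,2]),phase=np.degrees(ph),conf=abs(np.exp(1j*n*th[k]).mean()),n=k.sum(),ntop=len(T),hexflat=np.degrees(hx)%60)
E
python3 - <<'E'
from h import *
w=dict(np.load("w1.npz")); X=cloud(w); print(gear(X,(.445,.182),12)); print(gear(X,(.458,-.025),16))
s=snapshot("wrist"); cv2.imwrite("pics/w2.png",s["frame"]); np.savez("w2.npz",**s)
im,h=topdown(s,.54,.76,-.2,.15,.0007); cv2.imwrite("pics/td2.png",im)
print(state()["time_s"],np.round(state()["tool_pos"],4))
for l in ["gear_16_mid","tester","knob_mid"]:
    print(l,[(np.round(d["centre"],3).tolist(),round(d["p"],2),proj(s,d["centre"])) for d in spotter.look_for(l,s) if d["p"]>.2])
E
```

```text
{'c': array([0.4475, 0.2002]), 'R': 0.02049267272949219, 'ztop': np.float64(0.06469812401817189), 'phase': np.float64(13.401430064999415), 'conf': np.float64(0.8409731794582509), 'n': np.int64(538), 'ntop': 863, 'hexflat': np.float64(42.86708453673137)}
{'c': array([ 0.4645, -0.0076]), 'R': 0.02069788360595703, 'ztop': np.float64(0.06397555377130652), 'phase': np.float64(10.034576726158427), 'conf': np.float64(0.7483856729476082), 'n': np.int64(734), 'ntop': 933, 'hexflat': np.float64(2.1417483743007666)}
4.5667 [ 0.6408 -0.0418  0.2476]
gear_16_mid [([0.481, -0.01, 0.014], 0.72, [303, 23])]
tester [([0.652, -0.033, 0.018], 0.6, [279, 191])]
knob_mid [([0.648, 0.008, 0.04], 0.92, [318, 193])]
```

View pics/w2.png

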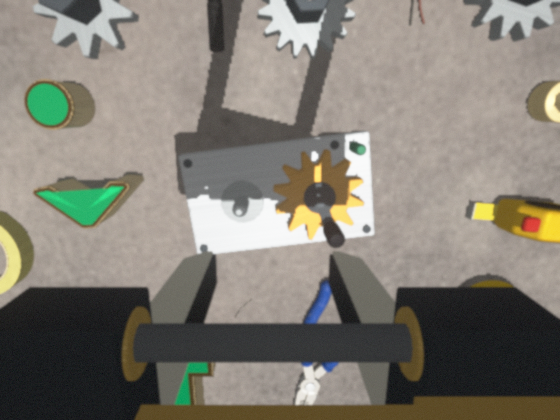

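The tester is in view. The bare post is at (240,207), the brass master at (319,195) and the knob leans to (333,230), on the +x side. The green peg is at (358,147), so +y of the tester points right.

Run:
```python
from h import *
s=dict(np.load("w2.npz")); X=cloud(s); P=X.reshape(-1,3); C=s["frame"].reshape(-1,3)
ok=~np.isnan(P[:,0])&(abs(P[:,0]-.65)<.11)&(abs(P[:,1]+.03)<.15); P=P[ok];C=C[ok].astype(int)
def circ(m,nm):
    T=P[m]; (a,b),r=cv2.minEnclosingCircle((T[:,:2]*1e4).astype(np.float32)); print(nm,len(T),a/1e4,b/1e4,r/1e4,"z",T[:,2].min(),T[:,2].max()); return np.array([a,b])/1e4
k=circ((P[:,2]>.082)&(P[:,2]<.1),"knobtop")
post=circ((P[:,2]>.058)&(P[:,2]<.066)&(P[:,1]<-.03)&(abs(P[:,0]-.65)<.06),"posttop")
pl=P[(P[:,2]>.011)&(P[:,2]<.0185)&(abs(P[:,0]-.65)<.09)&(abs(P[:,1]+.03)<.13)]
im=np.zeros((400,400),np.uint8); im[((pl[:,0]-.55)*2000).astype(int).clip(0,399),((pl[:,1]+.14)*1800).astype(int).clip(0,399)]=1
rc=cv2.minAreaRect((pl[:,:2]*1e3).astype(np.float32)); print("plate",rc)
disc=P[(P[:,2]>.034)&(P[:,2]<.043)&(P[:,1]>-.06)&(P[:,1]<.08)]
hull=(disc[:,:2]*1e4).astype(np.float32); (a,b),r=cv2.minEnclosingCircle(hull); m=np.array([a,b])/1e4; print("disc",m,r/1e4,len(disc))
pk=circ((P[:,2]>.044)&(P[:,2]<.055)&(C[:,1]>C[:,2]*1.3),"peg")
v=m-post; yaw=np.arctan2(v[1],v[0])-np.pi/2; print("dist",np.hypot(*v),"yaw",np.degrees(yaw))
th=np.arctan2(*(disc[:,:2]-m).T[::-1])-yaw; rr=np.hypot(*(disc[:,:2]-m).T); kk=(rr>.041)
q=np.exp(1j*12*th[kk]).mean(); print("tooth phase in tester",np.degrees(np.angle(q)/12),abs(q))
kv=k-m; print("knob r",np.hypot(*kv),"ang",np.degrees(np.arctan2(kv[1],kv[0])-yaw))
# compare with scene cloud
for n in ["scene","side"]:
    z=snapshot(n); Xs=cloud(z); np.savez(n+"0.npz",**z)
    for c,N in [((.4475,.2002),12),((.4645,-.0076),16),((.46,-.23),9)]:
        try: print(n,N,gear(Xs,c,N))
        except Exception as e: print(n,N,e)
    f=z["frame"].astype(int);B,G,R=f[...,0],f[...,1],f[...,2]
    for nm,mk,c in [("blue",(B>1.8*R)&(B>60),(.55,.435)),("yellow",(R>150)&(G>120)&(B<90),(.53,-.42))]:
        q=Xs[mk&(Xs[...,2]<.04)&(Xs[...,2]>0)]; q=q[np.hypot(*(q[:,:2]-c).T)<.13]
        print(n,nm,len(q),cv2.minAreaRect((q[:,:2]*1e3).astype(np.float32)))
```

```text
knobtop 248 0.684926513671875 0.019882643127441407 0.008753060913085937 z 0.0820272766923562 0.08888633053452419
posttop 59 0.66346015625 -0.07528683471679687 0.004803913497924805 z 0.058469637979603716 0.06308377072966015
plate ((658.7047119140625, -33.31609344482422), (119.86054229736328, 210.15847778320312), 7.2241058349609375)
disc [0.64507134 0.01315893] 0.0578446533203125 3654
peg 72 0.60198369140625 0.04601266174316406 0.004513005447387695 z 0.04405700177424061 0.05058775762696331
dist 0.09033715347905297 yaw 11.745078068982679
tooth phase in tester -13.615688387814087 0.1466573544740983
knob r 0.040418354782179686 ang -2.1692329509535297
scene 12 {'c': array([0.4482, 0.1954]), 'R': 0.020144387817382814, 'ztop': np.float64(0.06296773472134805), 'phase': np.float64(13.55288974078246), 'conf': np.float64(0.48840648515335605), 'n': np.int64(49), 'ntop': 55, 'hexflat': np.float64(16.63305233292783)}
scene 16 {'c': array([ 0.4644, -0.0118]), 'R': 0.020405221557617186, 'ztop': np.float64(0.06191979719040127), 'phase': np.float64(9.354608149412863), 'conf': np.float64(0.4377181129367
[... 894 characters left out ...]
125, 'ztop': np.float64(0.06541626179089245), 'phase': np.float64(10.557552822710036), 'conf': np.float64(0.4246321021877653), 'n': np.int64(63), 'ntop': 65, 'hexflat': np.float64(0.21075899421008476)}
side 9 {'c': array([ 0.4645, -0.2278]), 'R': 0.020507350158691408, 'ztop': np.float64(0.06470014457365059), 'phase': np.float64(-2.0188929443327197), 'conf': np.float64(0.7279578413915854), 'n': np.int64(62), 'ntop': 77, 'hexflat': np.float64(36.68634666370389)}
side blue 515 ((545.3495483398438, 426.23785400390625), (155.1010284423828, 140.33741760253906), 79.73442840576172)
side yellow 1376 ((524.9623413085938, -426.08734130859375), (142.5352020263672, 142.81666564941406), 84.17776489257812)
```

Run:
```python
from h import *
s=dict(np.load("w2.npz")); P=cloud(s).reshape(-1,3); yaw=np.radians(7.22); m=np.array([.6534,.0084])
d=P[:,:2]-m; rr=np.hypot(*d.T); th=np.arctan2(d[:,1],d[:,0])-yaw
for lo,hi in [(.041,.049),(.044,.049)]:
    k=(rr>lo)&(rr<hi)&(P[:,2]>.034)&(P[:,2]<.043); q=np.exp(12j*th[k]).mean(); print(np.degrees(np.angle(q)/12),abs(q),k.sum())
for dx in (-.002,.002):
  for ax in (0,1):
    mm=m.copy();mm[ax]+=dx; d=P[:,:2]-mm; rr=np.hypot(*d.T); t=np.arctan2(d[:,1],d[:,0])-yaw;k=(rr>.041)&(rr<.05)&(P[:,2]>.034)&(P[:,2]<.043);q=np.exp(12j*t[k]).mean(); print(ax,dx,np.degrees(np.angle(q)/12),abs(q))
```

```text
13.554599032250758 0.8328313761501652 537
13.489163064338776 0.8898184649619018 289
0 -0.002 13.654193086544813 0.7907986977294607
1 -0.002 13.24374176553712 0.8026108768642021
0 0.002 13.48829562387712 0.7211808971415293
1 0.002 13.808306305836503 0.7292850746417918
```

{"method": "arm_command", "body": {"targets": "0 0 0 3.03 -2.41 0.9 60; 0 0 0 3.03 -2.41 0.9 60; 0 0 0 3.03 -2.41 0.9 60; 0 0 0 3.03 -2.41 0.9 60; 0 0 0 3.03 -2.41 0.9 60; 0 0 0 3.03 -2.41 0.9 60; 0 0 0 3.03 -2.41 0.9 60; 0 0 0 3.03 -2.41 0.9 60; 0 0 -0.115 0 0 0 60; 0 0 -0.115 0 0 0 60; 0 0 0 0 0 0 60; 0 0 0 0 0 0 60; 0 0 0 0 0 0 60"}}

```text
time_s: 5.9
tool_pos: [0.4482, 0.1988, 0.1768]
tcp_rot: [0.622, 0.783, 0.0, 0.0]
ft_force: [-0.2, -0.5, 0.2]
width: 0.0559
```

```bash
cat >> h.py <<'E'
def psi(st=None):
    x,y,z,w=(st or state())["tcp_rot"]; return np.degrees(np.arctan2(2*(x*y+z*w),1-2*(y*y+z*z)))
E
python3 - <<'E'
from h import *
s=snapshot("wrist"); print(gear(cloud(s),(.4475,.2),12))
st=state(); print(st["time_s"],np.round(st["tool_pos"],4),psi(st))
# tester seen by scene & side
for n in ("scene","side"):
    z=dict(np.load(n+"0.npz")); P=cloud(z).reshape(-1,3); P=P[~np.isnan(P[:,0])]
    for nm,c,lo,hi in [("post",(.6638,-.075),.052,.068),("knob",(.685,.02),.08,.095)]:
        k=(np.hypot(*(P[:,:2]-c).T)<.02)&(P[:,2]>lo)&(P[:,2]<hi); print(n,nm,k.sum(),np.round(P[k].mean(0),4),np.round(P[k].min(0),4),np.round(P[k].max(0),4))
E
```

```text
{'c': array([0.4474, 0.1999]), 'R': 0.020399700927734375, 'ztop': np.float64(0.06466632023428096), 'phase': np.float64(13.410766865803126), 'conf': np.float64(0.8371142734761283), 'n': np.int64(799), 'ntop': 1326, 'hexflat': np.float64(42.96936671417689)}
5.95 [0.4483 0.1986 0.1767] 103.06081256556756
scene post 8 [ 0.6615 -0.0799  0.057 ] [ 0.6568 -0.0827  0.0528] [ 0.6664 -0.0749  0.0611]
scene knob 16 [0.6818 0.0152 0.0836] [0.6759 0.0083 0.0801] [0.6892 0.0238 0.088 ]
side post 14 [ 0.6589 -0.0808  0.0579] [ 0.6538 -0.086   0.0521] [ 0.6637 -0.0761  0.0675]
side knob 17 [0.6821 0.0168 0.0859] [0.6737 0.0072 0.0802] [0.6897 0.028  0.0918]
```

{"method": "arm_command", "body": {"targets": "0 0 0 0 0 3.6 60; 0 0 0 0 0 3.6 60; 0 0 0 0 0 3.6 60; 0 0 0 0 0 3.0 60; 0 0 0 0 0 0.6 60; 0 0 0 0 0 0 60; 0 0 0 0 0 0 0; 0 0 0 0 0 0 0; 0 0 0 0 0 0 0; 0 0 0 0 0 0 0; 0 0 0 0 0 0 0", "force": 40}}

```text
time_s: 6.87
tool_pos: [0.4496, 0.1993, 0.0341]
tcp_rot: [0.621, 0.784, 0.002, 0.001]
ft_force: [0.7, 0.9, 7.2]
width: 0.0354
```

Run:
```python
from h import *
st=state(); print(st["time_s"],np.round(st["tool_pos"],4),psi(st),st["width"],st["ft_force"])
```

```text
6.8667 [0.4496 0.1993 0.0341] 103.23766866596237 0.035406835467941836 [0.70060001 0.94060823 7.22832729]
```

{"method": "arm_command", "body": {"targets": "0 0 0 0 0 -2 0; 0 0 0 0 0 -3.9 0; 0 0 0 0 0 -3.9 0; 0 0 0 0 0 -3.9 0; 0 0 0.078 0 0 0 0; 0 0 0 -3.37 1.90 0 0; 0 0 0 -3.37 1.90 0 0; 0 0 0 -3.37 1.90 0 0; 0 0 0 -3.37 1.90 0 0; 0 0 0 -3.37 1.90 0 0; 0 0 0 -3.37 1.90 0 0; 0 0 0 -3.37 1.90 0 0; 0 0 0 -3.37 1.90 0 0; 0 0 0 -3.37 1.90 0 0; 0 0 0 0 0 0 0; 0 0 0 0 0 0 0; 0 0 0 0 0 0 0"}}

```text
time_s: 8.28
tool_pos: [0.6623, -0.0745, 0.1682]
tcp_rot: [0.651, 0.759, -0.0, -0.002]
ft_force: [-0.3, 0.4, -5.1]
width: 0.0358
```

Run:
```python
from h import *
s=snapshot("wrist"); cv2.imwrite("pics/w3.png",s["frame"]); np.savez("w3.npz",**s)
st=state(); t=np.array(st["tool_pos"]); print(st["time_s"],np.round(t,4),psi(st),st["width"],st["ft_force"])
P=cloud(s).reshape(-1,3);P=P[~np.isnan(P[:,0])]
d=np.hypot(*(P[:,:2]-t[:2]).T); k=d<.056; print(np.percentile(P[k&(P[:,2]>.1),2],[1,10,50,90]))
und=t[2]-.034
D=P[k&(abs(P[:,2]-(und+.02))<.005)]; rr=np.hypot(*(D[:,:2]-t[:2]).T)
hh=cv2.convexHull((D[:,:2]*1e4).astype(np.float32)); print(len(D),cv2.minEnclosingCircle(hh))
for c0 in [t[:2]]:
    from scipy.optimize import minimize
    def f(p):
        e=D[:,:2]-p[:2]; r=np.hypot(*e.T); th=np.arctan2(e[:,1],e[:,0]);return -abs(np.exp(12j*th[(r>.041)&(r<.05)]).sum())+ 5*(r>.0495).sum()
    r=minimize(f,c0,method="Nelder-Mead",options=dict(initial_simplex=[c0,c0+[.003,0],c0+[0,.003]])); e=D[:,:2]-r.x; q=np.hypot(*e.T); w=np.exp(12j*np.arctan2(e[:,1],e[:,0])[(q>.041)&(q<.05)]).mean()
    print("gear c",r.x,"phase",np.degrees(np.angle(w))/12,abs(w))
```

```text
8.3333 [ 0.6622 -0.0738  0.1686] 98.79158523170796 0.03620768838489911 [-0.04005682  0.57795706 -4.18634276]
[0.14353403 0.15419546 0.26958353 0.27736972]
8190 ((6605.51171875, -744.6536254882812), 492.5665283203125)
gear c [ 0.66072781 -0.07413255] phase 8.760152392561258 0.8210631790322593
```

View pics/w3.png

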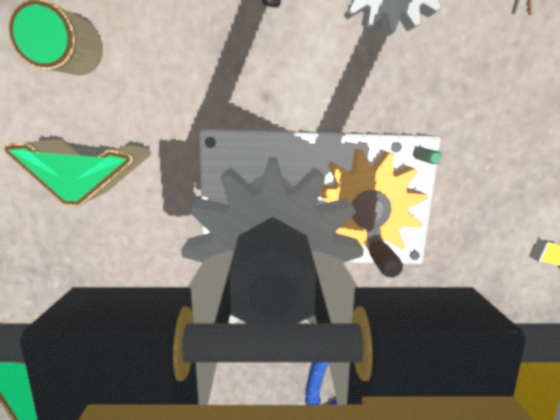

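The gear is held square at (275,225), with the master's gaps facing it. The measured offset to the post is 3 mm in x. I'll correct that and go down in stages.

{"method": "arm_command", "body": {"targets": "0 0 0 -0.14 0.28 0 0; 0 0 0 0 0 3 0; 0 0 0 0 0 3 0; 0 0 0 0 0 0.8 0; 0 0 0 0 0 0 0; 0 0 0 0 0 0 0; 0 0 0 0 0 0.5 0; 0 0 0 0 0 0.5 0; 0 0 0 0 0 0.4 0; 0 0 0 0 0 0 0"}}

```text
time_s: 9.17
tool_pos: [0.6661, -0.0757, 0.087]
tcp_rot: [0.651, 0.759, -0.0, -0.0]
ft_force: [-0.1, 0.1, -4.8]
width: 0.0355
```

Run:
```python
from h import *
s=snapshot("wrist"); cv2.imwrite("pics/w4.png",s["frame"]); st=state(); print(st["time_s"],np.round(st["tool_pos"],4),psi(st),np.round(st["ft_force"],1),np.round(st["moment"],2))
P=cloud(s).reshape(-1,3); P=P[~np.isnan(P[:,0])]
k=(P[:,2]>.083)&(P[:,2]<.093)&(np.hypot(P[:,0]-.685,P[:,1]-.02)<.03); print("knob",cv2.minEnclosingCircle((P[k][:,:2]*1e4).astype(np.float32)))
```

```text
9.2167 [ 0.6662 -0.0758  0.0872] 98.77471265212088 [-0.7 -0.9 -4.1] [ 0.04 -0.02  0.03]
knob ((0.0, 0.0), 0.0)
```

{"method": "arm_command", "body": {"targets": "0 0 0 0 0 0.4 0; 0 0 0 0 0 0.4 0; 0 0 0 0 0 0.4 0; 0 0 0 0 0 0.4 0; 0 0 0 0 0 0.4 0; 0 0 0 0 0 0 0"}}

```text
time_s: 9.72
tool_pos: [0.6656, -0.0756, 0.066]
tcp_rot: [0.651, 0.759, -0.0, -0.001]
ft_force: [0.4, 0.8, -5.2]
width: 0.036
```

{"method": "arm_command", "body": {"targets": "0 0 0 0 0 0.4 0; 0 0 0 0 0 0.4 0; 0 0 0 0 0 0.3 0; 0 0 0 0 0 0.2 0; 0 0 0 0 0 0 0; 0 0 0 0 0 0 0"}}

```text
time_s: 10.22
tool_pos: [0.6664, -0.0757, 0.0542]
tcp_rot: [0.651, 0.759, -0.0, -0.0]
ft_force: [0.1, 0.5, -5.5]
width: 0.0358
```

{"method": "arm_command", "body": {"targets": "0 0 0 0 0 0.15 0; 0 0 0 0 0 0 0; 0 0 0 0 0 0 50; 0 0 0 0 0 0 50; 0 0 0 0 0 0 50; 0 0 0 0 0 0 50; 0 0 0 0 0 -3.5 50; 0 0 0 0 0 -4 50; 0 0 0 0 0 -4 50; 0 0 0 0 0 0 50; 0 0 0 0 0 0 50"}}

```text
time_s: 11.13
tool_pos: [0.6685, -0.0763, 0.172]
tcp_rot: [0.651, 0.759, 0.002, 0.004]
ft_force: [-0.7, 0.8, 0.2]
width: 0.0466
```

Run:
```python
from h import *
s=snapshot("wrist"); cv2.imwrite("pics/w5.png",s["frame"]); np.savez("w5.npz",**s)
st=state(); print(st["time_s"],np.round(st["tool_pos"],4),psi(st),st["width"],np.round(st["ft_force"],1))
X=cloud(s); print(gear(X,(.664,-.075),12,.019)); P=X.reshape(-1,3)
k=(P[:,2]>.083)&(P[:,2]<.093)&(np.hypot(P[:,0]-.685,P[:,1]-.02)<.03); print("knob",k.sum(),cv2.minEnclosingCircle((P[k][:,:2]*1e4).astype(np.float32)))
```

```text
11.1833 [ 0.667  -0.0759  0.1693] 98.77916187112412 0.046547979002202776 [-1.   0.6  0.1]
{'c': array([ 0.6651, -0.0756]), 'R': 0.020879035949707032, 'ztop': np.float64(0.08360835537513858), 'phase': np.float64(8.171342177883336), 'conf': np.float64(0.5267945277543746), 'n': np.int64(1220), 'ntop': 1587, 'hexflat': np.float64(39.159574582617374)}
knob 386 ((6847.599609375, 193.99082946777344), 87.88665771484375)
```

View pics/w5.png

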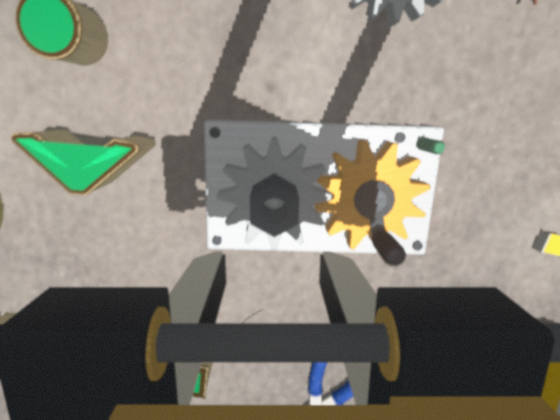

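The gear is seated: the hub top is at z=0.0836 against 0.084 expected, within 1.5 mm of the post, and the teeth interleave near (330,195). The knob is at (387,240). Next I grip the knob.

{"method": "arm_command", "body": {"targets": "0 0 0 3.05 1.10 0 50; 0 0 0 3.05 1.10 0 50; 0 0 0 3.05 1.10 0 50; 0 0 0 0 0 3.6 50; 0 0 0 0 0 3.6 50; 0 0 0 0 0 3.0 50; 0 0 0 0 0 0.7 50; 0 0 0 0 0 0 50; 0 0 0 0 0 0 0; 0 0 0 0 0 0 0; 0 0 0 0 0 0 0; 0 0 0 0 0 0 0; 0 0 0 0 0 0 0; 0 0 0 0 0 0 0", "force": 12}}

```text
time_s: 12.35
tool_pos: [0.6859, 0.0194, 0.0604]
tcp_rot: [0.651, 0.759, 0.001, 0.001]
ft_force: [0.1, -0.8, 4.9]
width: 0.0175
```

Run:
```python
from h import *
st=state(); p=psi(st); t=np.array(st["tool_pos"]); print(st["time_s"],np.round(t,4),p,st["width"],np.round(st["ft_force"],1))
p=np.radians(98.8); m=np.array([.654,.008]); a0=np.arctan2(t[1]-m[1],t[0]-m[0]); print(np.degrees(a0),np.hypot(*(t[:2]-m)))
A=np.linspace(a0,np.radians(142.2),13); Q=m+.034*np.stack([np.cos(A),np.sin(A)],1); Q[0]=t[:2]
for d in np.diff(Q,axis=0)*100: print("%.2f %.2f"%(d@[np.cos(p),np.sin(p)],d@[np.sin(p),-np.cos(p)]))
```

```text
12.35 [0.6859 0.0194 0.0604] 98.76973503271199 0.017532773951825918 [ 0.1 -0.8  4.9]
19.73641848494391 0.03388238397086839
0.58 -0.16
0.54 -0.27
0.49 -0.36
0.42 -0.44
0.33 -0.51
0.24 -0.56
0.13 -0.59
0.03 -0.60
-0.08 -0.60
-0.19 -0.58
-0.28 -0.53
-0.37 -0.47
```

{"method": "arm_command", "body": {"targets": "0 0 0 0.58 -0.16 0 0; 0 0 0 0.54 -0.27 0 0; 0 0 0 0.49 -0.36 0 0; 0 0 0 0.42 -0.44 0 0; 0 0 0 0.33 -0.51 0 0; 0 0 0 0.24 -0.56 0 0; 0 0 0 0 0 0 0"}}

```text
time_s: 12.93
tool_pos: [0.6588, 0.0409, 0.0604]
tcp_rot: [0.651, 0.759, 0.0, 0.002]
ft_force: [-0.5, -3.9, 4.8]
width: 0.0177
```

{"method": "arm_command", "body": {"targets": "0 0 0 0.13 -0.59 0 0; 0 0 0 0.03 -0.60 0 0; 0 0 0 -0.08 -0.60 0 0; 0 0 0 -0.19 -0.58 0 0; 0 0 0 -0.28 -0.53 0 0; 0 0 0 -0.37 -0.47 0 0; 0 0 0 -0.10 -0.10 0 0; 0 0 0 0 0 0 0; 0 0 0 0 0 0 0; 0 0 0 0 0 0 0"}}

```text
time_s: 13.77
tool_pos: [0.6272, 0.0279, 0.0604]
tcp_rot: [0.651, 0.759, 0.001, 0.002]
ft_force: [2.9, -0.9, 6.6]
width: 0.0177
```

{"method": "arm_command", "body": {"targets": "0 0 0 0 0 0 50; 0 0 0 0 0 0 50; 0 0 0 0 0 0 50; 0 0 0 0 0 0 50; 0 0 0 0 0 -3.5 50; 0 0 0 0 0 -4 50; 0 0 0 0 0 -3.5 50; 0 0 0 0 0 0 50"}}

```text
time_s: 14.43
tool_pos: [0.6292, 0.0278, 0.1766]
tcp_rot: [0.651, 0.759, 0.003, 0.005]
ft_force: [0.3, 0.2, 0.4]
width: 0.0464
```

Run:
```python
from h import *
s=snapshot("wrist"); cv2.imwrite("pics/w6.png",s["frame"]); st=state(); print(st["time_s"],np.round(st["tool_pos"],4),st["width"],np.round(st["ft_force"],1))
X=cloud(s); print(gear(X,(.665,-.075),12,.019)); P=X.reshape(-1,3)
k=(P[:,2]>.083)&(P[:,2]<.093)&(np.hypot(P[:,0]-.627,P[:,1]-.028)<.03); c=np.array(cv2.minEnclosingCircle((P[k][:,:2]*1e4).astype(np.float32))[0])/1e4-[.6538,.008]; print("knob",k.sum(),c,"theta",np.arctan2(c[1],c[0])-.126)
```

```text
14.4833 [0.6278 0.0279 0.1733] 0.04612427861738664 [ 0.2  0.8 -0.8]
{'c': array([ 0.6636, -0.0774]), 'R': 0.020807658386230467, 'ztop': np.float64(0.08325908692850166), 'phase': np.float64(9.357780750324814), 'conf': np.float64(0.5321022445289609), 'n': np.int64(1149), 'ntop': 1557, 'hexflat': np.float64(39.299957926040705)}
knob 398 [-0.02749565  0.020658  ] theta 2.3712480535196883
```

View pics/w6.png

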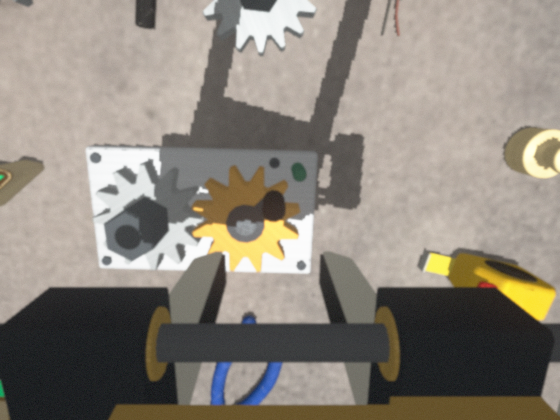

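The knob is now beside the green peg (273,205), with theta about 2.37, and the 12-tooth gear is still seated at (140,215). Now the 16-tooth gear.

{"method": "arm_command", "body": {"targets": "0 0 0 -0.22 -3.31 0 60; 0 0 0 -0.22 -3.31 0 60; 0 0 0 -0.22 -3.31 0 60; 0 0 0 -0.22 -3.31 0 60; 0 0 0 -0.22 -3.31 0 60; 0 0 -0.1025 0 0 0 60; 0 0 -0.1025 0 0 0 60; 0 0 -0.1025 0 0 0 60; 0 0 -0.1025 0 0 0 60; 0 0 0 0 0 0 60; 0 0 0 0 0 0 60"}}

```text
time_s: 15.4
tool_pos: [0.4626, -0.0078, 0.1677]
tcp_rot: [0.484, 0.875, -0.0, -0.001]
ft_force: [0.6, 0.3, -0.6]
width: 0.0559
```

Run:
```python
from h import *
s=snapshot("wrist"); st=state(); t=np.array(st["tool_pos"]); p=np.radians(psi(st)); print(st["time_s"],np.round(t,4),np.degrees(p),st["width"])
g=gear(cloud(s),(.4645,-.0076),16); print(g); d=(g["c"]-t[:2])*100; print("dx dy",d@[np.cos(p),np.sin(p)],d@[np.sin(p),-np.cos(p)])
```

```text
15.45 [ 0.4628 -0.0078  0.168 ] 122.08819700897152 0.05587961175081137
{'c': array([ 0.4645, -0.0085]), 'R': 0.020561619567871094, 'ztop': np.float64(0.06470746532912997), 'phase': np.float64(10.098277527374607), 'conf': np.float64(0.7799144567163709), 'n': np.int64(984), 'ntop': 1410, 'hexflat': np.float64(2.8670422653024685)}
dx dy -0.14712006138419279 0.107539629351696
```

{"method": "arm_command", "body": {"targets": "0 0 0 -0.15 0.1 3.6 60; 0 0 0 0 0 3.6 60; 0 0 0 0 0 3.6 60; 0 0 0 0 0 2.2 60; 0 0 0 0 0 0.4 60; 0 0 0 0 0 0 60; 0 0 0 0 0 0 0; 0 0 0 0 0 0 0; 0 0 0 0 0 0 0; 0 0 0 0 0 0 0; 0 0 0 0 0 0 0; 0 0 0 0 0 -2 0; 0 0 0 0 0 -3.9 0; 0 0 0 0 0 -3.9 0; 0 0 0 0 0 -3.9 0; 0 0 0 0 0 0 0", "force": 40}}

```text
time_s: 16.78
tool_pos: [0.4695, -0.0098, 0.1795]
tcp_rot: [0.483, 0.876, 0.002, 0.007]
ft_force: [1.7, -1.1, -2.1]
width: 0.036
```

{"method": "arm_command", "body": {"targets": "0 0 0 -3.49 -1.54 0 0; 0 0 0 -3.49 -1.54 0 0; 0 0 0 -3.49 -1.54 0 0; 0 0 0 -3.49 -1.54 0 0; 0 0 0 -3.49 -1.54 0 0; 0 0 0 -3.49 -1.54 0 0; 0 0 0 -3.49 -1.54 0 0; 0 0 0 -3.49 -1.54 0 0; 0 0 0 -3.49 -1.54 0 0; 0 0 0 -3.49 -1.54 0 0; 0 0 0 -3.49 -1.54 0 0; 0 0 0 0 0 0 0; 0 0 0 0 0 0 0"}}

```text
time_s: 17.87
tool_pos: [0.5258, -0.4256, 0.1695]
tcp_rot: [0.484, 0.875, 0.0, -0.001]
ft_force: [0.5, 0.5, -3.6]
width: 0.0359
```

Run:
```python
from h import *
s=snapshot("wrist"); cv2.imwrite("pics/w7.png",s["frame"]); np.savez("w7.npz",**s); st=state(); t=np.array(st["tool_pos"]); p=np.radians(psi(st)); print(st["time_s"],np.round(t,4),np.degrees(p),st["width"],np.round(st["ft_force"],1))
X=cloud(s);f=s["frame"].astype(int);B,G,R=f[...,0],f[...,1],f[...,2]
m=(R>110)&(G>80)&(B<70)&(X[...,2]<.035)&(X[...,2]>0); q=X[m]; q=q[np.hypot(q[:,0]-.525,q[:,1]+.424)<.12]
print(len(q),cv2.minAreaRect((q[:,:2]*1e3).astype(np.float32)),np.percentile(q[:,2],[1,25,50,75,99]))
```

```text
17.9167 [ 0.526  -0.4238  0.1699] 122.17424884717805 0.03621817471201894 [-0.1  0.  -4.2]
10068 ((525.3265991210938, -418.7644958496094), (149.41177368164062, 139.04005432128906), 83.11499786376953) [0.00325328 0.00454322 0.00517563 0.00683739 0.02882844]
```

View pics/w7.png

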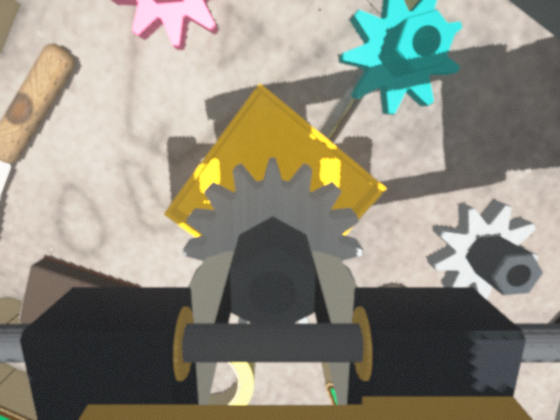

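The tray is under the held gear, with its visible corners at (262,87), (167,213) and (385,188). The TCP agrees with the tray centre to about 5 mm, against 16 mm of clearance. I'll lower the gear.

{"method": "arm_command", "body": {"targets": "0 0 0 0 0 3.6 0; 0 0 0 0 0 3.6 0; 0 0 0 0 0 3.0 0; 0 0 0 0 0 1.0 0; 0 0 0 0 0 0.6 0; 0 0 0 0 0 0.6 0; 0 0 0 0 0 0.4 0; 0 0 0 0 0 0 0; 0 0 0 0 0 0 0"}}

```text
time_s: 18.67
tool_pos: [0.5276, -0.4244, 0.0454]
tcp_rot: [0.483, 0.876, -0.0, 0.001]
ft_force: [0.2, 0.5, -3.9]
width: 0.0356
```

{"method": "arm_command", "body": {"targets": "0 0 0 0 0 0.2 0; 0 0 0 0 0 0.2 0; 0 0 0 0 0 0 0; 0 0 0 0 0 0 0"}}

```text
time_s: 19.0
tool_pos: [0.5275, -0.4246, 0.0414]
tcp_rot: [0.483, 0.876, -0.0, 0.001]
ft_force: [-1.9, -0.0, 5.0]
width: 0.0356
```

{"method": "arm_command", "body": {"targets": "0 0 0 0 0 0 60; 0 0 0 0 0 0 60; 0 0 0 0 0 0 60; 0 0 0 0 0 0 60; 0 0 0 0 0 -3.5 60; 0 0 0 0 0 -4 60; 0 0 0 0 0 -4 60; 0 0 0 0 0 -1.5 60; 0 0 0 0 0 0 60; 0 0 0 0 0 0 60"}}

```text
time_s: 19.83
tool_pos: [0.5272, -0.4242, 0.1708]
tcp_rot: [0.483, 0.876, -0.0, 0.001]
ft_force: [-0.5, 0.7, -1.3]
width: 0.056
```

Run:
```python
from h import *
s=snapshot("wrist"); np.savez("w8.npz",**s);cv2.imwrite("pics/w8.png",s["frame"]); print(gear(cloud(s),(.5275,-.4245),16,.005)); st=state(); print(st["time_s"],st["tool_pos"],st["width"])
X=cloud(s);f=s["frame"].astype(int);B,G,R=f[...,0],f[...,1],f[...,2]
m=(R>110)&(G>80)&(B<70)&(X[...,2]<.035)&(X[...,2]>0); q=X[m]; q=q[np.hypot(q[:,0]-.525,q[:,1]+.424)<.105]
print(len(q),cv2.minAreaRect((q[:,:2]*1e3).astype(np.float32)))
print(gear(cloud(s),(.463,-.227),9))
```

```text
{'c': array([ 0.526 , -0.4248]), 'R': 0.020785906982421876, 'ztop': np.float64(0.0696866413680956), 'phase': np.float64(9.955836193812893), 'conf': np.float64(0.7840744017080337), 'n': np.int64(988), 'ntop': 1439, 'hexflat': np.float64(2.14738241961406)}
19.8833 [ 0.52647064 -0.42337205  0.16891423] 0.05557457006583231
16410 ((524.947509765625, -419.740966796875), (152.24977111816406, 141.92071533203125), 83.5368423461914)
{'c': array([ 0.4643, -0.2278]), 'R': 0.020534335327148438, 'ztop': np.float64(0.06508889067072295), 'phase': np.float64(-2.143081906038242), 'conf': np.float64(0.865104531039773), 'n': np.int64(643), 'ntop': 1426, 'hexflat': np.float64(38.49009824351941)}
```

{"method": "arm_command", "body": {"targets": "0 0 0.112 0 0 0 60; 0 0 0.112 0 0 0 60; 0 0 0.112 0 0 0 60; 0 0 0.112 0 0 0 60; 0 0 0 3.42 -0.69 0 60; 0 0 0 3.42 -0.69 0 60; 0 0 0 3.42 -0.69 0 60; 0 0 0 3.42 -0.69 0 60; 0 0 0 3.42 -0.69 0 60; 0 0 0 3.42 -0.69 0 60; 0 0 0 0 0 0 60; 0 0 0 0 0 0 60"}}

```text
time_s: 20.88
tool_pos: [0.4607, -0.2223, 0.1681]
tcp_rot: [0.664, 0.747, -0.0, -0.002]
ft_force: [-0.3, 0.3, -1.3]
width: 0.0556
```

Run:
```python
from h import *
s=snapshot("wrist"); cv2.imwrite("pics/w9.png",s["frame"]); st=state(); t=np.array(st["tool_pos"]); p=np.radians(psi(st)); print(st["time_s"],np.round(t,4),np.degrees(p),st["width"])
g=gear(cloud(s),(.4635,-.225),9); print(g); d=(g["c"]-t[:2])*100; print("dx dy",d@[np.cos(p),np.sin(p)],d@[np.sin(p),-np.cos(p)])
```

```text
20.9333 [ 0.4616 -0.224   0.1685] 96.67026343704671 0.055581169280177034
{'c': array([ 0.4645, -0.2269]), 'R': 0.020719036865234373, 'ztop': np.float64(0.06459648608654169), 'phase': np.float64(-2.4342179300142397), 'conf': np.float64(0.8726586308571358), 'n': np.int64(745), 'ntop': 1403, 'hexflat': np.float64(37.516885077260405)}
dx dy -0.32597511389542216 0.25735035488535957
```

View pics/w9.png

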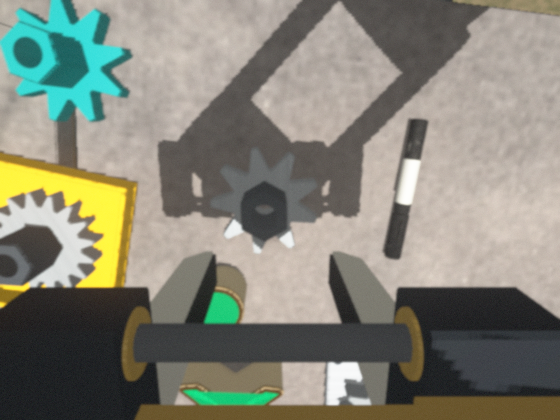

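The 16-tooth gear sits in the yellow tray with its hub top at 0.0697. The steel 9-tooth is at (265,205), and turquoise is well apart at (60,60). Now I grip the 9-tooth.

{"method": "arm_command", "body": {"targets": "0 0 -0.015 -0.3 0.26 2.5 60; 0 0 0 0 0 3.6 60; 0 0 0 0 0 3.6 60; 0 0 0 0 0 3.2 60; 0 0 0 0 0 0.5 60; 0 0 0 0 0 0 60; 0 0 0 0 0 0 0; 0 0 0 0 0 0 0; 0 0 0 0 0 0 0; 0 0 0 0 0 0 0; 0 0 0 0 0 0 0; 0 0 0 0 0 -2 0; 0 0 0 0 0 -3.9 0; 0 0 0 0 0 -3.9 0; 0 0 0 0 0 -3.9 0; 0 0 0 0 0 0 0", "force": 40}}

```text
time_s: 22.27
tool_pos: [0.4686, -0.23, 0.1809]
tcp_rot: [0.659, 0.752, 0.0, 0.007]
ft_force: [1.3, -1.0, -4.5]
width: 0.0359
```

{"method": "arm_command", "body": {"targets": "0 0 0 3.77 0.98 0 0; 0 0 0 3.77 0.98 0 0; 0 0 0 3.77 0.98 0 0; 0 0 0 3.77 0.98 0 0; 0 0 0 3.77 0.98 0 0; 0 0 0 3.77 0.98 0 0; 0 0 0 3.77 0.98 0 0; 0 0 0 3.77 0.98 0 0; 0 0 0 3.77 0.98 0 0; 0 0 0 3.77 0.98 0 0; 0 0 0 3.77 0.98 0 0; 0 0 0 3.77 0.98 0 0; 0 0 0 3.77 0.98 0 0; 0 0 0 3.77 0.98 0 0; 0 0 0 3.77 0.98 0 0; 0 0 0 3.77 0.98 0 0; 0 0 0 3.77 0.98 0 0; 0 0 0 0 0 0 0; 0 0 0 0 0 0 0; 0 0 0 0 0 0 0"}}

```text
time_s: 23.93
tool_pos: [0.546, 0.4291, 0.1709]
tcp_rot: [0.659, 0.752, -0.002, -0.0]
ft_force: [0.1, -1.2, -5.4]
width: 0.0357
```

Run:
```python
from h import *
s=snapshot("wrist"); cv2.imwrite("pics/w10.png",s["frame"]); st=state(); t=np.array(st["tool_pos"]); p=np.radians(psi(st)); print(st["time_s"],np.round(t,4),np.degrees(p),st["width"],np.round(st["ft_force"],1))
w=dict(np.load("w1.npz"))
for z in (s,w):
    X=cloud(z);f=z["frame"].astype(int);B,G,R=f[...,0],f[...,1],f[...,2]
    m=(B>60)&(B>2*R)&(X[...,2]<.035)&(X[...,2]>0); q=X[m]; q=q[np.hypot(q[:,0]-.546,q[:,1]-.43)<.105]
    print(len(q),cv2.minAreaRect((q[:,:2]*1e3).astype(np.float32)),q.min(0),q.max(0))
```

```text
23.9833 [0.5464 0.4285 0.1715] 97.45358045172044 0.03580584042054502 [-1.5 -1.  -5.4]
11184 ((545.9794921875, 426.8306884765625), (137.44517517089844, 138.4193572998047), 80.04773712158203) [0.4668534  0.34729659 0.0019098 ] [0.60277022 0.50341795 0.03011678]
9913 ((540.890380859375, 427.82501220703125), (140.53634643554688, 128.69664001464844), 79.80741882324219) [0.46594981 0.34808328 0.00208073] [0.59205127 0.50477556 0.03085646]
```

View pics/w10.png

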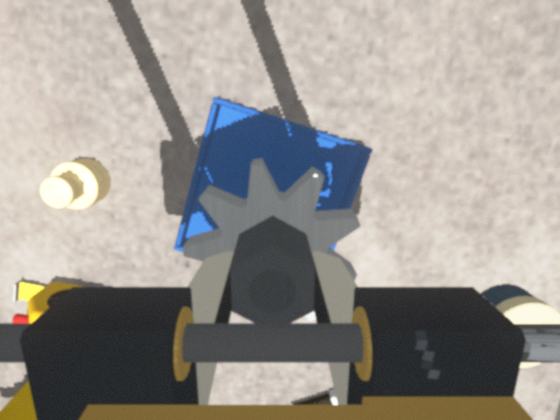

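The blue tray (corners (215,100) and (370,150)) lies under the held 9-tooth gear, centred to about 2 mm. I'll lower it.

{"method": "arm_command", "body": {"targets": "0 0 0 0 0 3.6 0; 0 0 0 0 0 3.6 0; 0 0 0 0 0 3.0 0; 0 0 0 0 0 1.0 0; 0 0 0 0 0 0.6 0; 0 0 0 0 0 0.6 0; 0 0 0 0 0 0.3 0; 0 0 0 0 0 0.2 0; 0 0 0 0 0 0 0; 0 0 0 0 0 0 0"}}

```text
time_s: 24.82
tool_pos: [0.5478, 0.4301, 0.0453]
tcp_rot: [0.66, 0.752, 0.001, 0.0]
ft_force: [0.2, 1.0, -5.9]
width: 0.0355
```

{"method": "arm_command", "body": {"targets": "0 0 0 0 0 0.2 0; 0 0 0 0 0 0.2 0; 0 0 0 0 0 0 0; 0 0 0 0 0 0 0"}}

```text
time_s: 25.15
tool_pos: [0.548, 0.4304, 0.0427]
tcp_rot: [0.659, 0.752, 0.002, 0.001]
ft_force: [-2.4, -1.0, 6.3]
width: 0.036
```

Contact with the tray floor. I'll release, retreat and check everything.

{"method": "arm_command", "body": {"targets": "0 0 0 0 0 0 60; 0 0 0 0 0 0 60; 0 0 0 0 0 0 60; 0 0 0 0 0 0 60; 0 0 0 0 0 -3.5 60; 0 0 0 0 0 -4 60; 0 0 0 0 0 -4 60; 0 0 0 0 0 -3 60; 0 0 0 0 0 -3 60; 0 0 0 0 0 0 60; 0 0 0 0 0 0 60; 0 0 0 0 0 0 60"}}

```text
time_s: 26.15
tool_pos: [0.5467, 0.4295, 0.2141]
tcp_rot: [0.66, 0.752, -0.0, -0.0]
ft_force: [0.1, 0.2, -0.7]
width: 0.0559
```

Run:
```python
from h import *
st=state(); print(st["time_s"],np.round(st["tool_pos"],4),st["width"],np.round(st["ft_force"],1))
s=snapshot("wrist"); print("9",gear(cloud(s),(.547,.43),9,.005))
s=snapshot("scene"); cv2.imwrite("pics/scene1.png",s["frame"]); X=cloud(s); P=X.reshape(-1,3)
print("12",gear(X,(.664,-.078),12,.019)); print("16",gear(X,(.525,-.427),16,.005))
k=(P[:,2]>.08)&(P[:,2]<.095)&(np.hypot(P[:,0]-.627,P[:,1]-.026)<.025); print("knob",np.round(P[k].mean(0),3))
for l in "tape_measure accent_circ brass_weight accent_dot marker_black led_module".split(): print(l,[(np.round(d["centre"],3).tolist(),round(d["p"],2)) for d in spotter.look_for(l,s)[:2]])
```

```text
26.15 [0.5467 0.4295 0.2141] 0.05591355775697617 [ 0.1  0.2 -0.7]
9 {'c': array([0.5465, 0.4312]), 'R': 0.020560647583007814, 'ztop': np.float64(0.0697028109372905), 'phase': np.float64(-2.44088588365725), 'conf': np.float64(0.8751741344975273), 'n': np.int64(584), 'ntop': 1072, 'hexflat': np.float64(38.15032531654107)}
12 {'c': array([ 0.6643, -0.0808]), 'R': 0.02315043487548828, 'ztop': np.float64(0.08099582065128338), 'phase': np.float64(8.64038786445925), 'conf': np.float64(0.4531492041836913), 'n': np.int64(68), 'ntop': 68, 'hexflat': np.float64(39.25283781766364)}
16 {'c': array([ 0.5272, -0.4273]), 'R': 0.022160325622558593, 'ztop': np.float64(0.06783942107747169), 'phase': np.float64(9.83114121627799), 'conf': np.float64(0.3484703426006814), 'n': np.int64(106), 'ntop': 106, 'hexflat': np.float64(56.98038093472302)}
knob [0.624 0.024 0.084]
tape_measure [([0.672, 0.225, 0.042], 0.62), ([0.52, -0.445, 0.01], 0.45)]
accent_circ []
brass_weight [([0.549, 0.245, 0.027], 0.56)]
accent_dot [([0.554, -0.277, 0.038], 0.82), ([0.627, -0.026, 0.021], 0.5)]
marker_black [([0.44, -0.104, 0.011], 0.74)]
led_module [([0.517, -0.44, 0.027], 0.63)]
```

View pics/scene1.png

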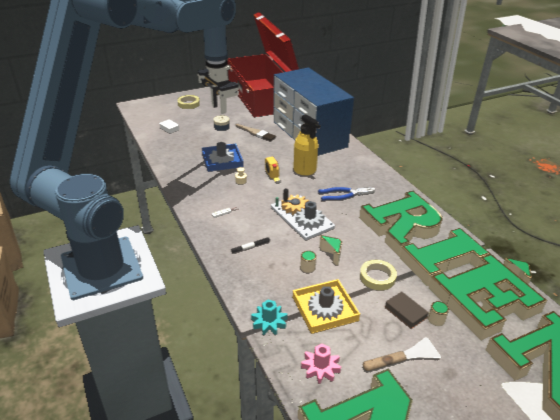

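The final picture shows the gears in the trays at (222,155) and (325,303), the 12-tooth on the post at (310,215), and the knob by the peg at (286,196). The bystanders are at their old pixels.

```bash
python3 -c "
from workcell import env; print(env.sign_off())"
```

```text
the job is handed in; nothing more can be done
None
```

The job is done and handed in at about 26 s of the 67 s allowed; the sign-off gives no verdict, so these are my own last checks.

- **12-tooth gear:** it is on the test post, in mesh with the master. Just after seating, the wrist camera put the hub top at z = 0.0836 m (0.084 expected), about 1.5 mm from the post centre. After the turn it read 0.0833 m, about 2.5 mm off.
- **Master gear:** turned counter-clockwise by the knob to its stop. I measured about 2.37 rad, against a stop at 2.356, and the knob was still beside the green peg in the last picture.
- **9-tooth gear:** flat in the blue tray, hub top 0.0697 m (0.070 expected), about 4 mm from the tray centre.
- **16-tooth gear:** flat in the yellow tray, hub top 0.0697 m, about 5 mm or less from the tray centre.
- **Arm:** open and clear above the blue tray, touching nothing.

**Checks that disagreed or failed:**
- The scene camera reads about 2–5 mm lower in y than the wrist camera, and 2–3 mm lower in height for the two gears it measured at the end. I used the wrist camera for placing.
- My fit of the yellow tray came out about 10 mm too long in y, so its centre in y is less certain, but well within the 30 mm allowed.
- In the last picture the networks did not find the accent_circ at all and gave a wrong place for the LED module. By eye both were where they started. The other four bystanders were found within a few millimetres of their first positions.

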